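Re-sort the centrifuge inserts to their tube racks

TASK

The three beige tube inserts were put back beside the wrong tube racks: move them round so that each one stands upright, flat on the floor of the dish joined to the rack whose tubes fit its bores (one large bore to the single thick tube, three bores to the three medium tubes, seven bores to the seven thin tubes). The empty dish without a rack is there as a stopover; the inserts are clean, so never let one down on the bench. Leave the jar, the beaker and the timer where they are.

Things in the scene. Friction and masses are not known exactly. Their poses are not given: they have to be found in the camera images.
- insert_one: loose beige plastic cylinder, upright, 75 mm tall, 52 mm in diameter for gripping, about 150 g, with ONE large bore, 31 mm across, in the middle, open at the top. Origin: centre of its underside; z up. It starts upright in the dish of a wrong rack (each rack's dish holds one insert).
- insert_three: loose beige plastic cylinder, upright, 75 mm tall, 52 mm in diameter for gripping, about 150 g, with THREE bores, each 18 mm across, in a triangle, open at the top. Origin: centre of its underside; z up. It starts upright in the dish of a wrong rack (each rack's dish holds one insert).
- insert_seven: loose beige plastic cylinder, upright, 75 mm tall, 52 mm in diameter for gripping, about 150 g, with SEVEN small bores, each 11 mm across, one in the middle and six around it, open at the top. Origin: centre of its underside; z up. It starts upright in the dish of a wrong rack (each rack's dish holds one insert).
- station_one: fixed: a round aluminium dish, 92 mm across, 79 mm inside, rim 16 mm high, flat inner floor 8 mm above the bench; joined to it on the robot's side (own -x; yaw within 0.35 rad) a white rack with ONE thick blue-capped tube (30 mm thick, cap 32 mm), at own x -100 to -56 mm, y -33 to 33 mm, 86 mm high. Origin: dish centre, at bench height.
- station_three: fixed: a round aluminium dish, 92 mm across, 79 mm inside, rim 16 mm high, flat inner floor 8 mm above the bench; joined to it on the robot's side (own -x; yaw within 0.35 rad) a white rack with a row of THREE medium blue-capped tubes (17 mm thick, caps 19 mm), at own x -100 to -56 mm, y -33 to 33 mm, 86 mm high. Origin: dish centre, at bench height.
- station_seven: fixed: a round aluminium dish, 92 mm across, 79 mm inside, rim 16 mm high, flat inner floor 8 mm above the bench; joined to it on the robot's side (own -x; yaw within 0.35 rad) a white rack with SEVEN thin blue-capped tubes (10 mm thick, caps 12 mm, in rows of four and three), at own x -100 to -56 mm, y -33 to 33 mm, 86 mm high. Origin: dish centre, at bench height.
- spare_dish: fixed round aluminium dish, 92 mm across, 79 mm inside, rim 16 mm high, flat inner floor 8 mm above the bench, with no rack; it is empty at the start. Origin: its centre, at bench height.
- jar: bystander: closed amber glass jar with white cap, 52 mm in diameter, 85 mm tall, standing on the bench; origin at the centre of its underside.
- beaker: bystander: clear empty beaker, 68 mm across the rim, 70 mm tall, standing on the bench; origin at the centre of its underside.
- timer: bystander: flat white bench timer with a dark display, 50 x 70 x 22 mm; origin at the centre of its underside.
There are look-alikes about, which are no part of the job. Leave any pink look-alike of the station_three alone. What is shaped like the insert_one but green or pink is not meant.

How it is judged:
By the outcome, as a careful person would: the job done as asked, in the order asked, and still so for the second after the job is handed in, with the robot touching nothing.
It also fails if it takes over 107 s, if anything falls off the work surface, if the arm or the gripper's body presses on something with over 40 N, if the wrist force passes 120 N, or if a joint passes its speed limit or range.

ROBOT

A 6-joint arm with a two-finger parallel gripper is mounted at the origin on the work surface. World frame = base frame: x ahead of the robot, y to its left, z up, the work surface at z = 0. Lengths are in m, angles in rad, forces in N, time in s.
With the tool pointing down it reaches from about 0.375 to 0.975 m from the base axis. Payload 3.8 kg.
Tool frame: the origin (TCP) lies midway between the tips of the shut fingers; the grasp point (between the pads) lies 19 mm behind it; z points along the fingers, y is the line along which they close (so a half turn about z gives the same grasp; the last joint's range is limited). The gripper opens to 85 mm and grips with 20 to 120 N. Pads are 22 mm wide; open, the fingers measure 114 mm over their backs; the gripper's body (76 mm by 85 mm) begins 54 mm behind the grasp point. The pads swing forward as they close: fully open they stand 13 mm farther back than shut.
Start: joints at [-1.357, 0.264, 1.604, -0, 1.274, -0.037], TCP at [0.168, -0.654, 0.231] pointing down, gripper open.
Joint ranges: [-2.63, 2.63], [-0.94, 2.18], [0.31, 2.57], [-1.31, 4.45], [0, 2.66], [-2.55, 2.55]. Speed limits (rad/s): [2.57, 2.57, 3.14, 3.14, 3.14, 3.14].

INTERFACE

Orientations are given as a rotation vector (axis times angle).
In Python, from workcell import status, read_camera, workorder, masks_of gives the robot as it stands.
- The arm moves only by the tool drive_tool, never from a script. Its argument "rows" is a list of rows, each a list of 7 numbers: the turn, a rotation vector about the tool's x, y, z in degrees, then the shift along the tool's x, y, z in m, then the opening, from 0 (shut) to 1 (fully open). In form: [[ax, ay, az, tx, ty, tz, claw], ...]. A call has 1 to 8 rows; each row shifts and turns the commanded pose from where the row before left it, along the tool's axes as they then stand; what a row does not reach is not made up. A row lasts 1/12 s, in which the tool goes at most 41.7 mm and 7.16 degrees, less where a joint would pass 70% of its speed; a pose out of reach is approached as far as the arm can. A call is refused whole if a number of a shift passes 0.0417 or a number of a turn 7.16, either way. A call with a gripper value outside its range is refused whole. The fingers move at their own pace and stop on an object; "force" is the grip in N (left out, the last holds). Time passes only in rows, so rows that do not move let the fingers close. It gives the time, the measured TCP pose, the force, the opening and the grip force at its end, in the units of the state.
- status.read_state(): the state, without advancing time (a new reading comes with each control period).
- read_camera(name): name is "scene" or "top" or "wrist"; returns a dict with "color" (400x640x3 uint8, red, green, blue), "intrinsics" (3x3 intrinsics, pixels), "world_from_camera" (4x4, takes a point from camera to world coordinates); the wrist camera has in their place "mount" (4x4, takes a point from camera to tool coordinates, whose origin is the TCP and whose axes are the flange's). Camera axes: x right, y up, looking along -z (the intrinsics and any distortion apply to the point x, -y, -z); pixel columns grow to the right and rows downward; lengths in m; the calibration is good to about 2 mm. A picture is of the moment at which its call begins: read the wrist's pose just before it. There is no depth.
- workorder.finish_job(): hands the job in; it is judged then, once.
Trained networks look in a picture, given as the dict that the camera call returned (one of the last four; its "shot" number tells which), for a name from the list of things; names that differ only in an ending like _2 or _b are one class to them, and where a whole thing is asked for, a point or a joint stands for the part that bears it (a point fixed in the world has none). Each returns a list of dicts, best first, with "score" (0 to 1); they miss things now and then, are a little off and sometimes report something else, mostly with a low value. They report only what shows in the picture. A call takes as long as a camera call. They do not tell look-alikes from the thing itself.
- masks_of(picture, name): "mask" (400x640 bool, what is visible of it) and "bbox" ([left, top, right, bottom] in pixels, round what is visible of it).
The state is a dict: "time": time; "q": joint angles; "joint_vel": joint speeds; "joint_torque": joint torques, N m; "tool_pos": TCP position; "tcp_rot": TCP orientation; "wrist_force": force on the tool from outside, world axes, zero at the start; "torque": the same for the moment, N m; "width": opening from 0.0 (shut) to 1.0 (fully open); "grip_force": force on a finger pad.
Only numpy, scipy, OpenCV 4.12 (cv2) and the standard library are available. Lean on these libraries where they do the work, as an engineer would, in place of code of your own. Each camera call takes 0.05 s, during which the arm holds its last target. There are 200 camera calls.

## Working session

There is one attempt and no reset: what is moved stays moved. The work goes in short steps, Python scripts to look and compute and a tool call to move; the robot and the scene stay as the last step left them, time stands still between calls to the robot, and variables do not carry over. Pictures are saved under pics/ and viewed, at most 14 in all, crops included, and the job is handed in when it is done.

Besides the shell and the picture viewer there is one more tool, called after ">>>" by a JSON object that holds its "api" and its "payload", one argument or row to a line. drive_tool: Moves the arm, as the interface text tells. Its arguments: {"type":"object","properties":{"rows":{"type":"array"},"force":{"type":"number"}},"required":["rows"]}

```bash
mkdir -p pics; ls; python3 - <<'E'
from workcell import status, read_camera
import cv2, numpy as np
s=status.read_state(); print({k:np.round(v,3).tolist() for k,v in s.items()})
for n in ("top","scene"):
    p=read_camera(n); cv2.imwrite(f"pics/{n}0.png",p["color"][:,:,::-1]); print(n,p["intrinsics"],p["world_from_camera"],p.keys())
    np.savez(f"{n}.npz",c=p["color"],K=p["intrinsics"],T=p["world_from_camera"])
p=read_camera("wrist");print(p["mount"],p["intrinsics"])
E
```

```text
pics
{'time': 0.0, 'q': [-1.357, 0.265, 1.605, -0.0, 1.274, -0.037], 'joint_vel': [0.002, 0.0, 0.0, 0.0, 0.001, 0.001], 'joint_torque': [0.002, -51.511, -36.732, 0.0, 0.013, -0.0], 'tool_pos': [0.167, -0.653, 0.23], 'tcp_rot': [-3.115, -0.393, 0.0], 'wrist_force': [-0.293, -0.021, -0.336], 'torque': [0.022, 0.003, -0.005], 'grip_force': 0.0, 'width': 1.0}
top [[460.34989436   0.         324.01285415]
 [  0.         460.34989436 196.12711805]
 [  0.           0.           1.        ]] [[-0.01272363  0.98998292 -0.1406127   0.40477969]
 [-0.99976202 -0.0150873  -0.01575651  0.06464915]
 [-0.01772014  0.14037875  0.98993929  1.03850931]
 [ 0.          0.          0.          1.        ]] dict_keys(['color', 'intrinsics', 'world_from_camera', 'shot'])
scene [[426.67941321   0.         329.62816286]
 [  0.         426.67941321 203.98157658]
 [  0.           0.           1.        ]] [[-4.50960014e-01 -7.01232782e-01  5.52184435e-01  1.08922113e+00]
 [ 8.92543790e-01 -3.53741248e-01  2.79701112e-01  3.55683800e-01]
 [-8.05178131e-04  6.18982806e-01  7.85404123e-01  8.28954601e-01]
 [ 0.00000000e+00  0.00000000e+00  0.00000000e+00  1.00000000e+00]] dict_keys(['color', 'intrinsics', 'world_from_camera', 'shot'])
[[ 1.40330328e-03  9.51226444e-01  3.08490329e-01  7.92282935e-02]
 [ 9.99998794e-01 -1.54030500e-03  2.00580851e-04  4.31397714e-04]
 [ 6.65967005e-04  3.08489675e-01 -9.51227458e-01 -1.43276670e-01]
 [ 0.00000000e+00  0.00000000e+00  0.00000000e+00  1.00000000e+00]] [[277.01863331   0.         320.14812356]
 [  0.         277.01863331 200.93077799]
 [  0.           0.           1.        ]]
```

View pics/top0.png

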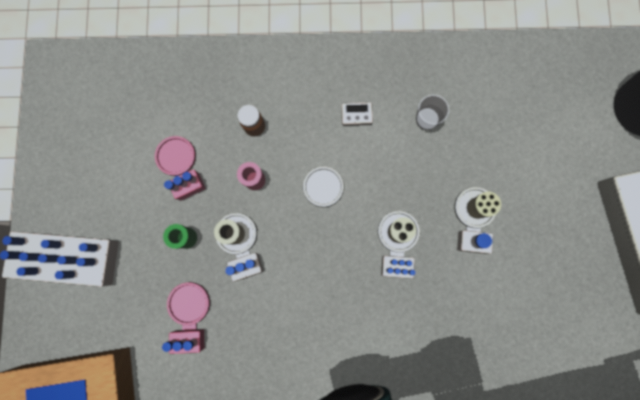

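View pics/scene0.png

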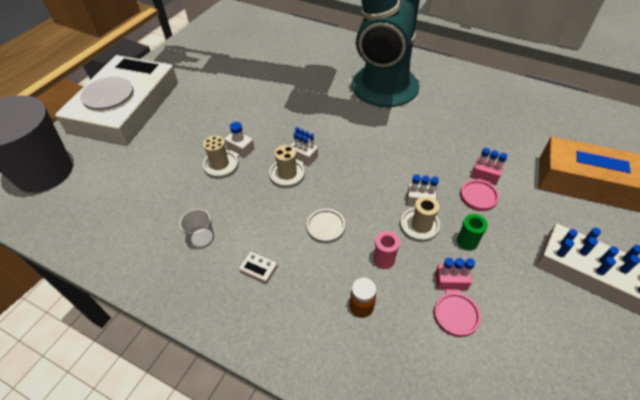

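The top view shows the one-bore insert at (228,231) in the three-tube dish (236,233), and the three-bore insert at (403,229) in the seven-tube dish (399,231). The seven-bore insert is at (487,204) in the one-tube dish (476,208), and the spare dish is at (323,186). The look-alikes are a green cylinder (177,236), a pink cylinder (250,175) and pink racks with dishes at (176,156) and (189,302). I leave these alone, since only the beige inserts and white racks fit the description.

Next I rectify the image to the rim plane and the insert-top plane to measure the circles.

```bash
cat > h.py <<'E'
import numpy as np, cv2
def proj(K,T,P):
    P=np.atleast_2d(P); c=(P-T[:3,3])@T[:3,:3]; c=c*[1,-1,-1]
    u=c@K.T; return u[:,:2]/u[:,2:]
def rect(img,K,T,c,z,half=0.08,s=0.0005):
    """metric view of plane z round c: column grows with -y, row with -x"""
    n=int(2*half/s); h=half
    W=np.array([[c[0]+h,c[1]+h,z],[c[0]+h,c[1]-h,z],[c[0]-h,c[1]-h,z],[c[0]-h,c[1]+h,z]])
    H=cv2.getPerspectiveTransform(proj(K,T,W).astype(np.float32),np.float32([[0,0],[n,0],[n,n],[0,n]]))
    return cv2.warpPerspective(img,H,(n,n),flags=cv2.INTER_CUBIC)
def px2w(K,T,u,z):
    d=np.linalg.inv(K)@[u[0],u[1],1]; d=T[:3,:3]@(d*[1,-1,-1]); o=T[:3,3]
    return o+d*(z-o[2])/d[2]
def circ(img,c,r,half=0.08,s=0.0005,tol=0.0025):
    g=cv2.GaussianBlur(cv2.cvtColor(img,cv2.COLOR_RGB2GRAY),(0,0),3)
    o=cv2.HoughCircles(g,cv2.HOUGH_GRADIENT_ALT,1.5,20,param1=60,param2=0.3,minRadius=int((r-tol)/s),maxRadius=int((r+tol)/s))
    if o is None: return []
    return [(round(c[0]+half-v*s,4),round(c[1]+half-u*s,4),round(R*s,4)) for u,v,R in o.reshape(-1,o.shape[-1])[:,:3]]
E
python3 - <<'E'
import numpy as np,cv2
from h import *
D={"three":(236,233),"seven":(399,231),"one":(476,208),"spare":(323,186)}
I={"three":(228,231),"seven":(403,229),"one":(487,204)}
A={n:np.load(n+".npz") for n in("top","scene")}
a=A["top"]; rows=[]
for k,u in D.items():
    c=px2w(a["K"],a["T"],u,.016)
    L=[]
    for n,b in A.items():
        im=rect(b["c"],b["K"],b["T"],c,.016); L.append(im)
        print("dish",k,n,np.round(c,3),circ(im,c,.046),circ(im,c,.0395))
    if k in I:
        ci=px2w(a["K"],a["T"],I[k],.083)
        for n,b in A.items():
            im=rect(b["c"],b["K"],b["T"],ci,.083); print("  insert",n,np.round(ci,3),circ(im,ci,.026))
            L.append(im)
    else: L+=[L[0]*0]*2
    rows.append(np.vstack([cv2.resize(i,(190,140) if 0 else (145,145)) for i in L]))
cv2.imwrite("pics/rect.png",np.hstack(rows)[:,:,::-1])
E
```

```text
dish three top [0.47  0.278 0.016] [] []
dish three scene [0.47  0.278 0.016] [] []
  insert top [0.47  0.281 0.083] []
  insert scene [0.47  0.281 0.083] [(np.float64(0.47), np.float64(0.285), np.float32(0.0262)), (np.float64(0.5232), np.float64(0.2857), np.float32(0.0262))]
dish seven top [ 0.47  -0.084  0.016] [] []
dish seven scene [ 0.47  -0.084  0.016] [] []
  insert top [ 0.469 -0.083  0.083] []
  insert scene [ 0.469 -0.083  0.083] []
dish one top [ 0.518 -0.257  0.016] [] []
dish one scene [ 0.518 -0.257  0.016] [] []
  insert top [ 0.519 -0.259  0.083] []
  insert scene [ 0.519 -0.259  0.083] []
dish spare top [0.573 0.083 0.016] [(np.float64(0.5743), np.float64(0.0834), np.float32(0.0456))] []
dish spare scene [0.573 0.083 0.016] [(np.float64(0.5736), np.float64(0.0842), np.float32(0.046))] []
```

View pics/rect.png

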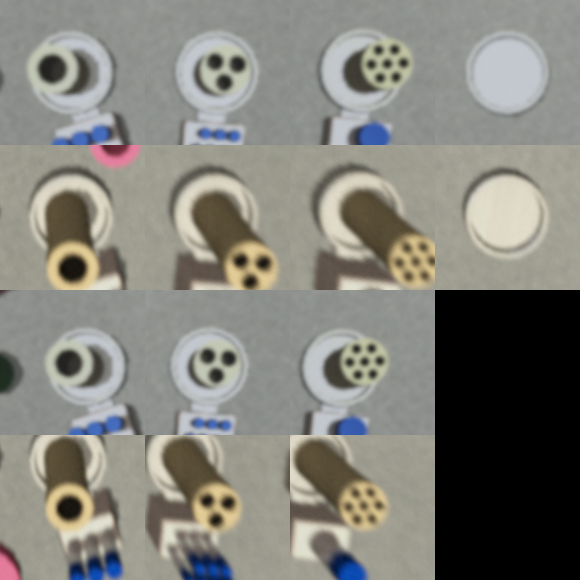

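The rectified crop confirms three small caps beside the one-bore insert, seven thin caps beside the three-bore one, and a single thick cap beside the seven-bore one. The dishes are centred where I picked them. Now a tighter fit of the circles.

```bash
cat > fit.py <<'E'
from h import *
from scipy.optimize import minimize
def fit(b,c,r,z):
    """centre maximising mean radial gradient magnitude on projected circle"""
    g=cv2.cvtColor(b["c"],cv2.COLOR_RGB2GRAY).astype(np.float32)
    g=cv2.GaussianBlur(g,(0,0),0.8); G=np.hypot(cv2.Sobel(g,5,1,0),cv2.Sobel(g,5,0,1)); G=np.minimum(G,np.percentile(G,97))
    t=np.linspace(0,2*np.pi,120)
    def S(p):
        P=np.c_[p[0]+r*np.cos(t),p[1]+r*np.sin(t),0*t+z]; u=proj(b["K"],b["T"],P).astype(np.float32)
        return -cv2.remap(G,u[:,:1],u[:,1:],cv2.INTER_LINEAR).mean()
    gr=np.arange(-.012,.0121,.0005)
    best=min(((S((c[0]+i,c[1]+j)),c[0]+i,c[1]+j) for i in gr for j in gr))
    return np.round(best,4)
E
python3 - <<'E'
from fit import *
A={n:np.load(n+".npz") for n in("top","scene")}
for k,c in dict(three=(.47,.278),seven=(.47,-.084),one=(.518,-.257),spare=(.573,.083)).items():
    print("dish",k,[fit(b,c,.046,.016).tolist() for b in A.values()])
for k,c in dict(i1=(.47,.284),i3=(.469,-.083),i7=(.519,-.261)).items():
    print(k,[fit(b,c,.026,.083).tolist() for b in A.values()])
# rack (cap) directions
a=A["top"]
for k,u in dict(three=[(233,269),(251,263)],seven=[(393,262),(408,262)],one=[(484,241)]).items():
    print(k,[np.round(px2w(a["K"],a["T"],v,.086)[:2],3).tolist() for v in u])
E
```

```text
dish three [[-99.766, 0.4705, 0.281], [-152.7091, 0.4695, 0.2795]]
dish seven [[-86.5183, 0.47, -0.084], [-158.217, 0.4685, -0.0835]]
dish one [[-97.5976, 0.5215, -0.258], [-153.9432, 0.5195, -0.257]]
dish spare [[-88.2079, 0.5745, 0.084], [-127.4513, 0.572, 0.083]]
i1 [[-110.2462, 0.466, 0.272], [-157.4157, 0.458, 0.2755]]
i3 [[-96.2993, 0.464, -0.074], [-148.2878, 0.469, -0.071]]
i7 [[-103.1161, 0.514, -0.2585], [-129.9992, 0.5255, -0.2575]]
three [[0.392, 0.268], [0.404, 0.232]]
seven [[0.402, -0.059], [0.402, -0.09]]
one [[0.442, -0.247]]
```

>>> {"api": "drive_tool", "payload": {
  "rows": [
    [0,0,7.1,0,0,0,1],
    [0,0,7.1,0,0,0,1],
    [0,0,0,0.027,-0.03,0,1],
    [0,0,0,0.027,-0.03,0,1],
    [0,0,0,0.027,-0.03,0,1],
    [0,0,0,0.027,-0.03,0,1],
    [0,0,0,0.027,-0.03,0,1],
    [0,0,0,0.027,-0.03,0,1]
  ],
  "force": 40
}}

```text
time: 0.82
tool_pos: [0.3297, -0.4717, 0.2309]
tcp_rot: [-3.141, -0.004, 0.0]
wrist_force: [0.7, -0.5, -0.2]
width: 0.998
grip_force: 0.0
```

>>> {"api": "drive_tool", "payload": {
  "rows": [
    [0,0,0,0.027,-0.03,0.004,1],
    [0,0,0,0.027,-0.03,0.004,1],
    [0,0,0,0.027,-0.03,0.004,1],
    [0,0,0,0.027,-0.03,0.004,1],
    [0,0,0,0.027,-0.03,0.004,1],
    [0,0,0,0.027,-0.03,0.004,1],
    [0,0,0,0.02,-0.02,0.004,1],
    [0,0,0,0,0,0,1]
  ]
}}

```text
time: 1.48
tool_pos: [0.513, -0.2684, 0.202]
tcp_rot: [-3.139, -0.012, -0.0]
wrist_force: [-1.3, -0.0, 0.2]
width: 1.002
grip_force: 0.0
```

```bash
cat > w.py <<'E'
from workcell import status, read_camera
from h import *
from scipy.spatial.transform import Rotation as R
def wrist():
    s=status.read_state(); p=read_camera("wrist")
    T=np.eye(4); T[:3,:3]=R.from_rotvec(s["tcp_rot"]).as_matrix(); T[:3,3]=s["tool_pos"]
    return dict(c=p["color"],K=p["intrinsics"],T=T@p["mount"]),s
def view(name,c,zs):
    b,s=wrist(); print(np.round(s["tool_pos"],4),np.round(s["tcp_rot"],3))
    L=[]
    for z in zs:
        im=rect(b["c"],b["K"],b["T"],c,z,.06,.0003)
        cv2.line(im,(200,0),(200,400),(255,0,0),1);cv2.line(im,(0,200),(400,200),(255,0,0),1)
        cv2.circle(im,(200,200),int((.026 if z>.03 else .046)/.0003),(255,0,0),1); L.append(im)
    cv2.imwrite(f"pics/{name}.png",np.hstack(L)[:,:,::-1])
E
python3 -c "
from w import *
view('w1',(.521,-.260),(.083,.016))"
```

```text
[ 0.513  -0.2684  0.202 ] [-3.139 -0.012 -0.   ]
```

View pics/w1.png

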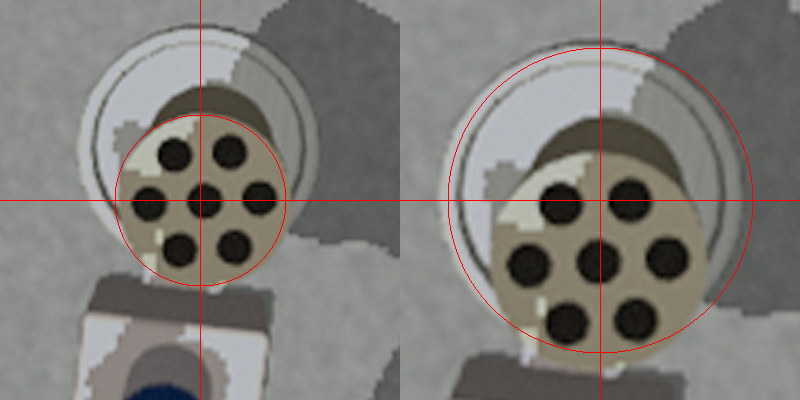

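The wrist view shows the seven-bore insert's top centred at (202,200) of the crop, within 1 mm of the estimate, with the single thick tube's rack next to it. I'm taking it.

>>> {"api": "drive_tool", "payload": {
  "rows": [
    [0,0,0,0.008,-0.0075,0.02,1],
    [0,0,0,0,0,0.03,1],
    [0,0,0,0,0,0.03,1],
    [0,0,0,0,0,0.03,1],
    [0,0,0,0,0,0.03,1],
    [0,0,0,0,0,0.02,1],
    [0,0,0,0,0,0.005,1],
    [0,0,0,0,0,0,1]
  ]
}}

```text
time: 2.2
tool_pos: [0.5161, -0.2653, 0.0362]
tcp_rot: [-3.139, -0.003, 0.007]
wrist_force: [-0.3, 0.4, -0.4]
width: 1.001
grip_force: 0.0
```

>>> {"api": "drive_tool", "payload": {
  "rows": [
    [0,0,0,0,0,0,0],
    [0,0,0,0,0,0,0],
    [0,0,0,0,0,0,0],
    [0,0,0,0,0,0,0],
    [0,0,0,0,0,0,0],
    [0,0,0,0,0,0,0],
    [0,0,0,0,0,0,0],
    [0,0,0,0,0,0,0]
  ]
}}

```text
time: 2.87
tool_pos: [0.5201, -0.2664, 0.0408]
tcp_rot: [3.139, 0.005, 0.006]
wrist_force: [-0.8, -0.3, 5.9]
width: 0.596
grip_force: 42.0
```

>>> {"api": "drive_tool", "payload": {
  "rows": [
    [0,0,0,0,0,-0.01,0],
    [0,0,0,0,0,-0.02,0],
    [0,0,0,0,0,-0.03,0],
    [0,0,0,0,0,-0.03,0],
    [0,0,0,0,0,-0.03,0],
    [0,0,0,0,0,-0.01,0],
    [0,0,0,0,0,0,0],
    [0,0,0,0,0,0,0]
  ]
}}

```text
time: 3.53
tool_pos: [0.5183, -0.2653, 0.1684]
tcp_rot: [3.141, 0.005, 0.001]
wrist_force: [-0.7, 0.2, -1.7]
width: 0.602
grip_force: 41.9
```

```bash
python3 - <<'E'
from w import *
for i in range(4):
    b,s=wrist(); print(np.round(s["tool_pos"],4),np.round(s["tcp_rot"],3),s["width"],s["grip_force"],np.round(s["wrist_force"],1))
cv2.imwrite("pics/w2.png",b["c"][:,:,::-1])
E
```

```text
[ 0.5183 -0.2653  0.1684] [3.141e+00 5.000e-03 1.000e-03] 0.602088160845326 41.90210044384003 [-0.7  0.2 -1.7]
[ 0.5173 -0.2647  0.1667] [-3.14e+00 -5.00e-03  3.00e-03] 0.5953124102873177 41.901841163635254 [-0.7  0.2 -1.8]
[ 0.5169 -0.2644  0.1659] [-3.14  -0.005  0.006] 0.5974036914602497 41.90156400203705 [-1.1  0.1 -1.9]
[ 0.5167 -0.2644  0.1655] [-3.139 -0.005  0.006] 0.602667280324828 41.90074324607849 [-0.2  0.1 -2. ]
```

View pics/w2.png

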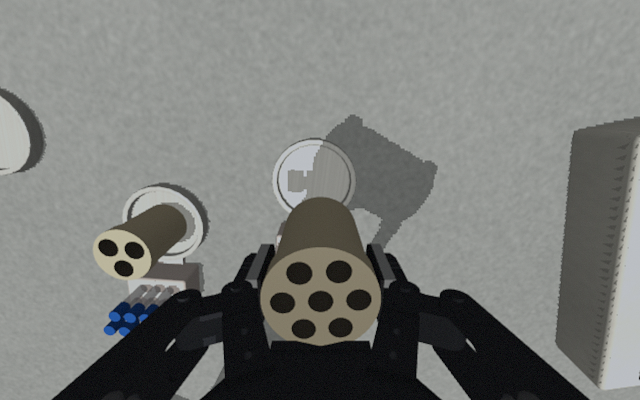

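The seven-bore insert is gripped, centred at (320,300), and its dish at (314,178) is empty. On to the spare dish.

>>> {"api": "drive_tool", "payload": {
  "rows": [
    [0,0,0,0.005,-0.02,0,0],
    [0,0,0,0.005,-0.038,0,0],
    [0,0,0,0.005,-0.038,0,0],
    [0,0,0,0.005,-0.038,0,0],
    [0,0,0,0.005,-0.038,0,0],
    [0,0,0,0.005,-0.038,0,0],
    [0,0,0,0.005,-0.038,0,0],
    [0,0,0,0.005,-0.038,0,0]
  ]
}}

```text
time: 4.4
tool_pos: [0.5564, 0.0226, 0.1664]
tcp_rot: [3.142, 0.004, -0.005]
wrist_force: [0.3, -0.5, -1.0]
width: 0.601
grip_force: 42.1
```

>>> {"api": "drive_tool", "payload": {
  "rows": [
    [0,0,0,0.005,-0.035,0,0],
    [0,0,0,0.005,-0.02,0,0],
    [0,0,0,0,0,0,0],
    [0,0,0,0,0,0,0],
    [0,0,0,0,0,0,0]
  ]
}}

```text
time: 4.82
tool_pos: [0.5664, 0.0754, 0.1668]
tcp_rot: [3.141, 0.005, -0.004]
wrist_force: [0.5, 0.1, -1.4]
width: 0.598
grip_force: 42.2
```

>>> {"api": "drive_tool", "payload": {
  "rows": [
    [0,0,0,0.003,-0.0075,0.015,0],
    [0,0,0,0,0,0.03,0],
    [0,0,0,0,0,0.03,0],
    [0,0,0,0,0,0.025,0],
    [0,0,0,0,0,0.015,0],
    [0,0,0,0,0,0,0],
    [0,0,0,0,0,0,0],
    [0,0,0,0,0,0,0]
  ]
}}

```text
time: 5.48
tool_pos: [0.5712, 0.0825, 0.0543]
tcp_rot: [-3.142, -0.003, -0.002]
wrist_force: [0.6, -1.0, -0.5]
width: 0.598
grip_force: 42.2
```

```bash
python3 - <<'E'
from w import *
b,s=wrist(); print(np.round(s["tool_pos"],4),np.round(s["wrist_force"],1))
cv2.imwrite("pics/w3.png",b["c"][:,:,::-1])
E
```

```text
[0.5712 0.0825 0.0543] [ 0.6 -1.  -0.5]
```

View pics/w3.png

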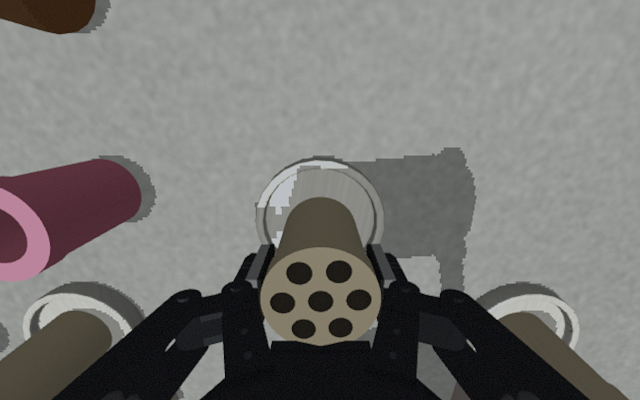

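The insert is over the spare dish, whose rim is centred near (320,215), in line laterally. I'm lowering it gently.

>>> {"api": "drive_tool", "payload": {
  "rows": [
    [0,0,0,0,0,0.005,0],
    [0,0,0,0,0,0.004,0],
    [0,0,0,0,0,0.002,0],
    [0,0,0,0,0,0.001,0],
    [0,0,0,0,0,0,0],
    [0,0,0,0,0,0,0]
  ]
}}

```text
time: 6.03
tool_pos: [0.5703, 0.0834, 0.0413]
tcp_rot: [-3.142, -0.005, 0.0]
wrist_force: [0.2, -0.0, -1.0]
width: 0.6
grip_force: 42.2
```

>>> {"api": "drive_tool", "payload": {
  "rows": [
    [0,0,0,0,0,0.001,0],
    [0,0,0,0,0,0.001,0],
    [0,0,0,0,0,0.001,0],
    [0,0,0,0,0,0,0],
    [0,0,0,0,0,0,0]
  ]
}}

```text
time: 6.45
tool_pos: [0.5707, 0.0835, 0.0408]
tcp_rot: [-3.142, -0.005, -0.0]
wrist_force: [-6.1, -0.0, 13.3]
width: 0.593
grip_force: 43.5
```

>>> {"api": "drive_tool", "payload": {
  "rows": [
    [0,0,0,0,0,-0.001,0],
    [0,0,0,0,0,0,0.7],
    [0,0,0,0,0,0,0.8],
    [0,0,0,0,0,0,1],
    [0,0,0,0,0,0,1],
    [0,0,0,0,0,0,1],
    [0,0,0,0,0,0,1],
    [0,0,0,0,0,0,1]
  ]
}}

```text
time: 7.12
tool_pos: [0.5702, 0.0833, 0.0391]
tcp_rot: [3.142, 0.005, -0.001]
wrist_force: [0.1, -0.1, 0.0]
width: 1.004
grip_force: 0.0
```

>>> {"api": "drive_tool", "payload": {
  "rows": [
    [0,0,0,0,0,-0.015,1],
    [0,0,0,0,0,-0.03,1],
    [0,0,0,0,0,-0.03,1],
    [0,0,0,0,0,-0.03,1],
    [0,0,0,0,0,-0.03,1],
    [0,0,0,-0.02,-0.03,0,1],
    [0,0,0,-0.025,-0.03,0,1],
    [0,0,0,-0.025,-0.03,0,1]
  ]
}}

```text
time: 7.78
tool_pos: [0.5003, 0.1737, 0.1755]
tcp_rot: [-3.141, -0.001, -0.004]
wrist_force: [0.2, 1.1, -0.2]
width: 0.999
grip_force: 0.0
```

>>> {"api": "drive_tool", "payload": {
  "rows": [
    [0,0,0,-0.015,-0.035,0,1],
    [0,0,0,-0.01,-0.035,0,1],
    [0,0,0,-0.005,-0.03,0,1],
    [0,0,0,0,0,0,1],
    [0,0,0,0,0,0,1]
  ]
}}

```text
time: 8.2
tool_pos: [0.4693, 0.2744, 0.1743]
tcp_rot: [3.141, 0.01, 0.0]
wrist_force: [0.1, -0.3, -0.0]
width: 1.0
grip_force: 0.0
```

```bash
python3 - <<'E'
from w import *
b,s=wrist(); print(np.round(s["tool_pos"],4),np.round(s["tcp_rot"],3))
im=rect(b["c"],b["K"],b["T"],(.469,.285),.083,.06,.0003)
cv2.circle(im,(200,200),87,(255,0,0),1)
p=read_camera("top");t=p["color"][100:300,150:550]
cv2.imwrite("pics/w4.png",np.hstack([im,cv2.resize(t,(400,200)).copy().repeat(2,0)[:400]])[:,:,::-1])
E
```

```text
[0.4693 0.2744 0.1743] [3.141 0.01  0.   ]
```

View pics/w4.png

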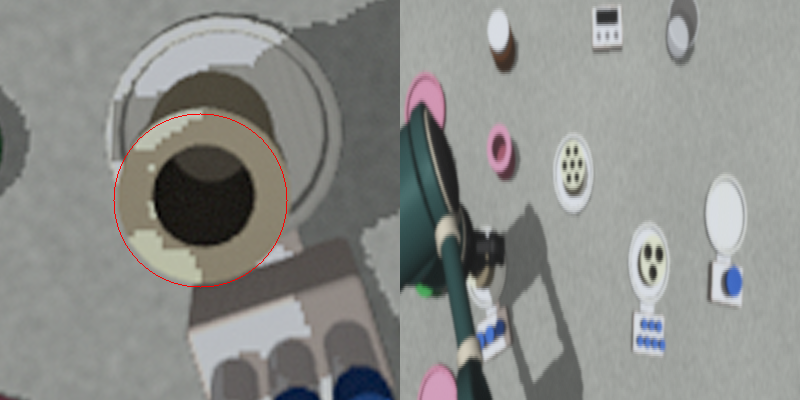

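The seven-bore insert now stands in the spare dish (573,165 in the right half). The one-bore insert is beige, beside the three-tube rack, and centred at (203,198) in the crop, so it sits about where I estimated.

>>> {"api": "drive_tool", "payload": {
  "rows": [
    [0,0,0,0,-0.01,0.01,1],
    [0,0,0,0,0,0.03,1],
    [0,0,0,0,0,0.03,1],
    [0,0,0,0,0,0.03,1],
    [0,0,0,0,0,0.025,1],
    [0,0,0,0,0,0.01,1],
    [0,0,0,0,0,0,1],
    [0,0,0,0,0,0,1]
  ]
}}

```text
time: 8.97
tool_pos: [0.4699, 0.2825, 0.0389]
tcp_rot: [3.141, 0.003, -0.002]
wrist_force: [0.4, 0.1, 0.4]
width: 1.002
grip_force: 0.0
```

>>> {"api": "drive_tool", "payload": {
  "rows": [
    [0,0,0,0,0,0,0],
    [0,0,0,0,0,0,0],
    [0,0,0,0,0,0,0],
    [0,0,0,0,0,0,0],
    [0,0,0,0,0,0,0],
    [0,0,0,0,0,0,0],
    [0,0,0,0,0,0,0],
    [0,0,0,0,0,0,0]
  ]
}}

```text
time: 9.63
tool_pos: [0.4713, 0.2839, 0.0414]
tcp_rot: [-3.14, -0.005, -0.005]
wrist_force: [0.3, -0.2, 6.5]
width: 0.597
grip_force: 41.8
```

>>> {"api": "drive_tool", "payload": {
  "rows": [
    [0,0,0,0,0,-0.01,0],
    [0,0,0,0,0,-0.02,0],
    [0,0,0,0,0,-0.03,0],
    [0,0,0,0,0,-0.03,0],
    [0,0,0,0,0,-0.03,0],
    [0,0,0,0,0,-0.01,0],
    [0,0,0,0,0,0,0],
    [0,0,0,0,0,0,0]
  ]
}}

```text
time: 10.3
tool_pos: [0.4695, 0.2829, 0.1691]
tcp_rot: [-3.141, -0.005, -0.0]
wrist_force: [0.1, -0.5, -2.1]
width: 0.597
grip_force: 42.2
```

>>> {"api": "drive_tool", "payload": {
  "rows": [
    [0,0,0,0,0.02,0,0],
    [0,0,0,0.003,0.038,0,0],
    [0,0,0,0.003,0.038,0,0],
    [0,0,0,0.003,0.038,0,0],
    [0,0,0,0.003,0.038,0,0],
    [0,0,0,0.003,0.038,0,0],
    [0,0,0,0.003,0.038,0,0],
    [0,0,0,0.003,0.038,0,0]
  ]
}}

```text
time: 10.97
tool_pos: [0.4891, -0.0045, 0.166]
tcp_rot: [-3.141, -0.005, 0.009]
wrist_force: [0.6, 0.0, -1.2]
width: 0.595
grip_force: 42.4
```

>>> {"api": "drive_tool", "payload": {
  "rows": [
    [0,0,0,0.005,0.038,0,0],
    [0,0,0,0.005,0.038,0,0],
    [0,0,0,0.005,0.038,0,0],
    [0,0,0,0.005,0.038,0,0],
    [0,0,0,0.005,0.038,0,0],
    [0,0,0,0.005,0.038,0,0],
    [0,0,0,0,0.015,0,0],
    [0,0,0,0,0,0,0]
  ]
}}

```text
time: 11.63
tool_pos: [0.5206, -0.2486, 0.1661]
tcp_rot: [-3.14, 0.001, 0.007]
wrist_force: [0.9, 0.9, -2.5]
width: 0.596
grip_force: 42.6
```

>>> {"api": "drive_tool", "payload": {
  "rows": [
    [0,0,0,0,0,0,0],
    [0,0,0,0,0,0,0],
    [0,0,0,0,0,0,0]
  ]
}}

```text
time: 11.88
tool_pos: [0.5215, -0.244, 0.168]
tcp_rot: [-3.14, -0.007, 0.003]
wrist_force: [-0.0, 0.3, -1.0]
width: 0.598
grip_force: 42.6
```

>>> {"api": "drive_tool", "payload": {
  "rows": [
    [0,0,0,0,0.014,0.005,0],
    [0,0,0,0,0,0.03,0],
    [0,0,0,0,0,0.03,0],
    [0,0,0,0,0,0.025,0],
    [0,0,0,0,0,0.022,0],
    [0,0,0,0,0,0,0],
    [0,0,0,0,0,0,0],
    [0,0,0,0,0,0,0]
  ]
}}

```text
time: 12.55
tool_pos: [0.5233, -0.26, 0.0585]
tcp_rot: [3.141, 0.006, 0.002]
wrist_force: [0.4, 0.5, -1.8]
width: 0.602
grip_force: 42.5
```

```bash
python3 - <<'E'
from w import *
b,s=wrist(); print(np.round(s["tool_pos"],4),np.round(s["wrist_force"],1))
cv2.imwrite("pics/w5.png",b["c"][:,:,::-1])
E
```

```text
[ 0.5233 -0.26    0.0585] [ 0.4  0.5 -1.8]
```

View pics/w5.png

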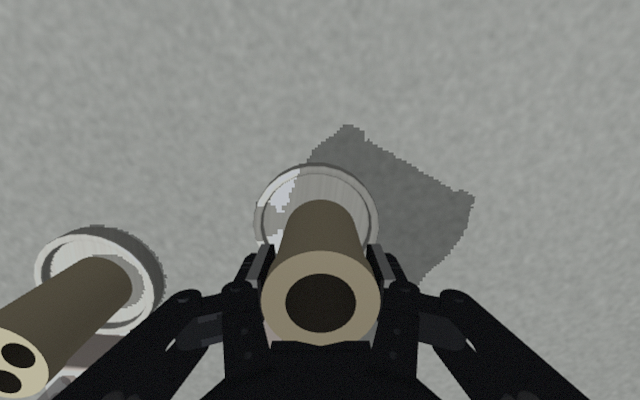

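The one-bore insert is over the one-tube dish, whose rim is centred near column 316, within about 2 mm. Lowering.

>>> {"api": "drive_tool", "payload": {
  "rows": [
    [0,0,0,0,-0.002,0.007,0],
    [0,0,0,0,0,0.005,0],
    [0,0,0,0,0,0.002,0],
    [0,0,0,0,0,0.001,0],
    [0,0,0,0,0,0,0],
    [0,0,0,0,0,0,0]
  ]
}}

```text
time: 13.1
tool_pos: [0.5223, -0.2579, 0.0423]
tcp_rot: [-3.142, -0.005, 0.0]
wrist_force: [0.6, -0.8, -1.3]
width: 0.597
grip_force: 42.5
```

>>> {"api": "drive_tool", "payload": {
  "rows": [
    [0,0,0,0,0,0.001,0],
    [0,0,0,0,0,0.001,0],
    [0,0,0,0,0,0,0],
    [0,0,0,0,0,0,0]
  ]
}}

```text
time: 13.43
tool_pos: [0.5227, -0.2581, 0.0415]
tcp_rot: [3.141, 0.005, 0.001]
wrist_force: [-2.7, 1.8, 5.2]
width: 0.596
grip_force: 43.2
```

>>> {"api": "drive_tool", "payload": {
  "rows": [
    [0,0,0,0,0,0,0.7],
    [0,0,0,0,0,0,0.8],
    [0,0,0,0,0,0,1],
    [0,0,0,0,0,0,1],
    [0,0,0,0,0,0,1],
    [0,0,0,0,0,0,1],
    [0,0,0,0,0,0,1]
  ]
}}

```text
time: 14.02
tool_pos: [0.5223, -0.2578, 0.0402]
tcp_rot: [-3.142, -0.005, 0.0]
wrist_force: [0.3, 0.2, -0.2]
width: 0.997
grip_force: 0.0
```

>>> {"api": "drive_tool", "payload": {
  "rows": [
    [0,0,0,0,0,-0.015,1],
    [0,0,0,0,0,-0.03,1],
    [0,0,0,0,0,-0.03,1],
    [0,0,0,0,0,-0.03,1],
    [0,0,0,0,0,-0.025,1],
    [0,0,0,-0.01,-0.025,0,1],
    [0,0,0,-0.01,-0.035,0,1],
    [0,0,0,-0.01,-0.035,0,1]
  ]
}}

```text
time: 14.68
tool_pos: [0.4923, -0.1628, 0.1713]
tcp_rot: [3.141, 0.001, 0.003]
wrist_force: [0.2, 0.9, -0.2]
width: 1.001
grip_force: 0.0
```

>>> {"api": "drive_tool", "payload": {
  "rows": [
    [0,0,0,-0.01,-0.035,0,1],
    [0,0,0,-0.01,-0.03,0,1],
    [0,0,0,-0.004,-0.015,0,1],
    [0,0,0,0,0,0,1],
    [0,0,0,0,0,0,1],
    [0,0,0,0,0,0,1]
  ]
}}

```text
time: 15.18
tool_pos: [0.4683, -0.0836, 0.1706]
tcp_rot: [3.141, 0.005, 0.001]
wrist_force: [-0.6, -0.1, 0.8]
width: 0.996
grip_force: 0.0
```

```bash
python3 - <<'E'
from w import *
b,s=wrist(); print(np.round(s["tool_pos"],4),np.round(s["tcp_rot"],3))
im=rect(b["c"],b["K"],b["T"],(.468,-.083),.083,.06,.0003)
cv2.circle(im,(200,200),87,(255,0,0),1)
cv2.imwrite("pics/w6.png",np.hstack([im,cv2.resize(b["c"],(400,400))])[:,:,::-1])
E
```

```text
[ 0.4683 -0.0836  0.1706] [3.141e+00 5.000e-03 1.000e-03]
```

View pics/w6.png

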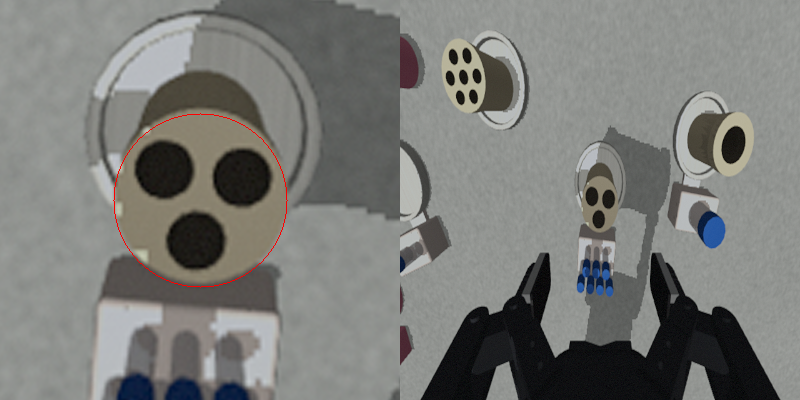

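The one-bore insert stands in the one-tube dish (712,140 in the right half). The three-bore insert is centred at (201,196), where expected.

>>> {"api": "drive_tool", "payload": {
  "rows": [
    [0,0,0,0,0,0.01,1],
    [0,0,0,0,0,0.03,1],
    [0,0,0,0,0,0.03,1],
    [0,0,0,0,0,0.03,1],
    [0,0,0,0,0,0.025,1],
    [0,0,0,0,0,0.006,1],
    [0,0,0,0,0,0,1],
    [0,0,0,0,0,0,1]
  ]
}}

```text
time: 15.9
tool_pos: [0.4681, -0.0835, 0.0393]
tcp_rot: [-3.141, -0.003, 0.001]
wrist_force: [-0.0, -0.2, 0.5]
width: 0.999
grip_force: 0.0
```

>>> {"api": "drive_tool", "payload": {
  "rows": [
    [0,0,0,0,0,0,0],
    [0,0,0,0,0,0,0],
    [0,0,0,0,0,0,0],
    [0,0,0,0,0,0,0],
    [0,0,0,0,0,0,0],
    [0,0,0,0,0,0,0],
    [0,0,0,0,0,0,0],
    [0,0,0,0,0,0,0]
  ]
}}

```text
time: 16.57
tool_pos: [0.4696, -0.0834, 0.0412]
tcp_rot: [3.141, 0.005, 0.006]
wrist_force: [-0.0, 0.1, 6.6]
width: 0.597
grip_force: 41.9
```

>>> {"api": "drive_tool", "payload": {
  "rows": [
    [0,0,0,0,0,-0.01,0],
    [0,0,0,0,0,-0.02,0],
    [0,0,0,0,0,-0.03,0],
    [0,0,0,0,0,-0.03,0],
    [0,0,0,0,0,-0.03,0],
    [0,0,0,0,0,-0.01,0],
    [0,0,0,0,0,0,0],
    [0,0,0,0,0,0,0]
  ]
}}

```text
time: 17.23
tool_pos: [0.4676, -0.0829, 0.1691]
tcp_rot: [3.142, 0.005, 0.001]
wrist_force: [0.2, -0.3, -1.6]
width: 0.598
grip_force: 42.2
```

>>> {"api": "drive_tool", "payload": {
  "rows": [
    [0,0,0,0,-0.02,0,0],
    [0,0,0,0,-0.038,0,0],
    [0,0,0,0,-0.038,0,0],
    [0,0,0,0,-0.038,0,0],
    [0,0,0,0,-0.038,0,0],
    [0,0,0,0,-0.038,0,0],
    [0,0,0,0,-0.038,0,0],
    [0,0,0,0,-0.038,0,0]
  ]
}}

```text
time: 17.9
tool_pos: [0.4644, 0.2041, 0.1659]
tcp_rot: [3.14, 0.005, -0.008]
wrist_force: [0.8, -0.1, -2.8]
width: 0.601
grip_force: 42.6
```

>>> {"api": "drive_tool", "payload": {
  "rows": [
    [0,0,0,0.001,-0.038,0,0],
    [0,0,0,0.001,-0.03,0,0],
    [0,0,0,0,-0.009,0,0],
    [0,0,0,0,0,0,0],
    [0,0,0,0,0,0,0],
    [0,0,0,0,0,0,0],
    [0,0,0,0,0,0,0]
  ]
}}

```text
time: 18.48
tool_pos: [0.4683, 0.2783, 0.1683]
tcp_rot: [3.14, 0.002, -0.003]
wrist_force: [1.1, 0.5, -1.6]
width: 0.598
grip_force: 42.7
```

>>> {"api": "drive_tool", "payload": {
  "rows": [
    [0,0,0,0.002,-0.002,0.005,0],
    [0,0,0,0,0,0.03,0],
    [0,0,0,0,0,0.03,0],
    [0,0,0,0,0,0.025,0],
    [0,0,0,0,0,0.022,0],
    [0,0,0,0,0,0,0],
    [0,0,0,0,0,0,0],
    [0,0,0,0,0,0,0]
  ]
}}

```text
time: 19.15
tool_pos: [0.4719, 0.282, 0.0585]
tcp_rot: [-3.141, -0.003, -0.002]
wrist_force: [0.5, -0.6, -1.0]
width: 0.6
grip_force: 42.6
```

```bash
python3 - <<'E'
from w import *
b,s=wrist(); print(np.round(s["tool_pos"],4),np.round(s["wrist_force"],1))
cv2.imwrite("pics/w7.png",b["c"][:,:,::-1])
E
```

```text
[0.4719 0.282  0.0585] [ 0.5 -0.6 -1. ]
```

View pics/w7.png

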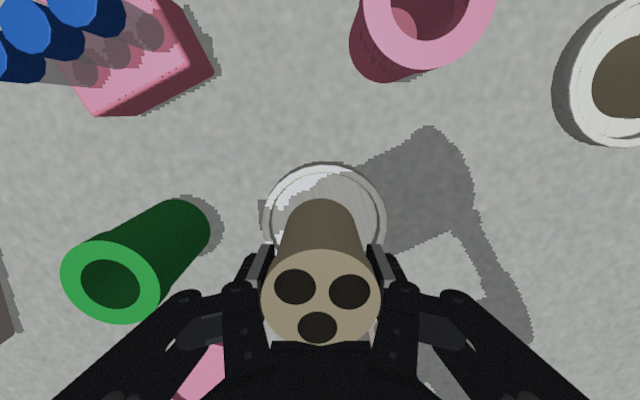

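The three-bore insert is over the white three-tube dish, whose rim is centred near (322,220), so it is aligned. Lowering.

>>> {"api": "drive_tool", "payload": {
  "rows": [
    [0,0,0,0,0.001,0.007,0],
    [0,0,0,0,0,0.005,0],
    [0,0,0,0,0,0.002,0],
    [0,0,0,0,0,0.001,0],
    [0,0,0,0,0,0,0],
    [0,0,0,0,0,0,0]
  ]
}}

```text
time: 19.7
tool_pos: [0.4707, 0.2811, 0.0423]
tcp_rot: [-3.142, -0.005, 0.0]
wrist_force: [0.1, -0.4, -1.6]
width: 0.601
grip_force: 42.6
```

>>> {"api": "drive_tool", "payload": {
  "rows": [
    [0,0,0,0,0,0.001,0],
    [0,0,0,0,0,0.001,0],
    [0,0,0,0,0,0,0],
    [0,0,0,0,0,0,0]
  ]
}}

```text
time: 20.03
tool_pos: [0.4711, 0.2812, 0.0412]
tcp_rot: [-3.141, -0.005, -0.001]
wrist_force: [-2.8, -1.8, 4.7]
width: 0.601
grip_force: 43.2
```

>>> {"api": "drive_tool", "payload": {
  "rows": [
    [0,0,0,0,0,0,0.7],
    [0,0,0,0,0,0,0.8],
    [0,0,0,0,0,0,1],
    [0,0,0,0,0,0,1],
    [0,0,0,0,0,0,1],
    [0,0,0,0,0,0,1],
    [0,0,0,0,0,0,1]
  ]
}}

```text
time: 20.62
tool_pos: [0.4707, 0.281, 0.0402]
tcp_rot: [3.142, 0.005, -0.0]
wrist_force: [0.9, 0.6, 0.3]
width: 0.997
grip_force: 0.0
```

>>> {"api": "drive_tool", "payload": {
  "rows": [
    [0,0,0,0,0,-0.015,1],
    [0,0,0,0,0,-0.03,1],
    [0,0,0,0,0,-0.03,1],
    [0,0,0,0,0,-0.03,1],
    [0,0,0,0,0,-0.025,1],
    [0,0,0,0.016,0.03,0,1],
    [0,0,0,0.016,0.032,0,1],
    [0,0,0,0.016,0.032,0,1]
  ]
}}

```text
time: 21.28
tool_pos: [0.5198, 0.1869, 0.1715]
tcp_rot: [-3.141, -0.008, -0.004]
wrist_force: [-0.0, -0.4, -0.6]
width: 0.998
grip_force: 0.0
```

>>> {"api": "drive_tool", "payload": {
  "rows": [
    [0,0,0,0.016,0.032,0,1],
    [0,0,0,0.016,0.032,0,1],
    [0,0,0,0.016,0.03,0,1],
    [0,0,0,0.004,0.01,0,1],
    [0,0,0,0,0,0,1],
    [0,0,0,0,0,0,1],
    [0,0,0,0,0,0,1]
  ]
}}

```text
time: 21.87
tool_pos: [0.5707, 0.0842, 0.17]
tcp_rot: [-3.141, -0.005, 0.001]
wrist_force: [1.0, 0.1, 0.2]
width: 0.998
grip_force: 0.0
```

```bash
python3 - <<'E'
from w import *
b,s=wrist(); print(np.round(s["tool_pos"],4),np.round(s["tcp_rot"],3))
im=rect(b["c"],b["K"],b["T"],(.571,.0835),.083,.06,.0003)
cv2.circle(im,(200,200),87,(255,0,0),1)
cv2.imwrite("pics/w8.png",np.hstack([im,cv2.resize(b["c"],(400,400))])[:,:,::-1])
E
```

```text
[0.5707 0.0842 0.17  ] [-3.141e+00 -5.000e-03  1.000e-03]
```

View pics/w8.png

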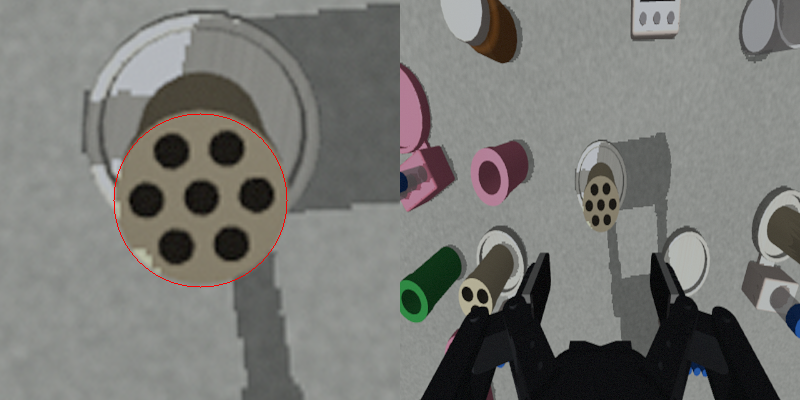

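The three-bore insert stands in its dish (490,275 in the right half), and the seven-bore insert is centred at (201,198). Picking it up.

>>> {"api": "drive_tool", "payload": {
  "rows": [
    [0,0,0,0,0,0.01,1],
    [0,0,0,0,0,0.03,1],
    [0,0,0,0,0,0.03,1],
    [0,0,0,0,0,0.03,1],
    [0,0,0,0,0,0.025,1],
    [0,0,0,0,0,0.005,1],
    [0,0,0,0,0,0,1],
    [0,0,0,0,0,0,1]
  ]
}}

```text
time: 22.58
tool_pos: [0.5715, 0.0841, 0.0406]
tcp_rot: [-3.142, -0.006, -0.0]
wrist_force: [0.4, 0.5, 0.5]
width: 0.997
grip_force: 0.0
```

>>> {"api": "drive_tool", "payload": {
  "rows": [
    [0,0,0,0,0,0,0],
    [0,0,0,0,0,0,0],
    [0,0,0,0,0,0,0],
    [0,0,0,0,0,0,0],
    [0,0,0,0,0,0,0],
    [0,0,0,0,0,0,0],
    [0,0,0,0,0,0,0],
    [0,0,0,0,0,0,0]
  ]
}}

```text
time: 23.25
tool_pos: [0.5732, 0.0835, 0.0425]
tcp_rot: [-3.141, -0.004, -0.006]
wrist_force: [-0.8, 0.5, 6.5]
width: 0.599
grip_force: 41.9
```

>>> {"api": "drive_tool", "payload": {
  "rows": [
    [0,0,0,0,0,-0.01,0],
    [0,0,0,0,0,-0.02,0],
    [0,0,0,0,0,-0.03,0],
    [0,0,0,0,0,-0.03,0],
    [0,0,0,0,0,-0.03,0],
    [0,0,0,0,0,-0.01,0],
    [0,0,0,0,0,0,0],
    [0,0,0,0,0,0,0]
  ]
}}

```text
time: 23.92
tool_pos: [0.5712, 0.0832, 0.1703]
tcp_rot: [-3.142, -0.004, -0.001]
wrist_force: [-0.8, 0.2, -2.6]
width: 0.598
grip_force: 41.9
```

>>> {"api": "drive_tool", "payload": {
  "rows": [
    [0,0,0,-0.012,0.02,0,0],
    [0,0,0,-0.02,0.033,0,0],
    [0,0,0,-0.02,0.033,0,0],
    [0,0,0,-0.02,0.033,0,0],
    [0,0,0,-0.02,0.033,0,0],
    [0,0,0,-0.009,0.015,0,0],
    [0,0,0,0,0,0,0],
    [0,0,0,0,0,0,0]
  ]
}}

```text
time: 24.58
tool_pos: [0.4688, -0.0842, 0.1678]
tcp_rot: [-3.14, -0.0, 0.006]
wrist_force: [-0.1, -0.7, -0.4]
width: 0.598
grip_force: 42.2
```

>>> {"api": "drive_tool", "payload": {
  "rows": [
    [0,0,0,0,0,0,0],
    [0,0,0,0,0,0,0],
    [0,0,0,0,0,0,0]
  ]
}}

```text
time: 24.83
tool_pos: [0.4711, -0.083, 0.1697]
tcp_rot: [-3.141, -0.007, 0.001]
wrist_force: [-0.2, 0.5, -1.2]
width: 0.596
grip_force: 42.2
```

>>> {"api": "drive_tool", "payload": {
  "rows": [
    [0,0,0,-0.001,0.001,0.006,0],
    [0,0,0,0,0,0.03,0],
    [0,0,0,0,0,0.03,0],
    [0,0,0,0,0,0.025,0],
    [0,0,0,0,0,0.022,0],
    [0,0,0,0,0,0,0],
    [0,0,0,0,0,0,0],
    [0,0,0,0,0,0,0]
  ]
}}

```text
time: 25.5
tool_pos: [0.4708, -0.0849, 0.0582]
tcp_rot: [3.141, 0.006, 0.002]
wrist_force: [0.6, 0.4, -0.1]
width: 0.603
grip_force: 42.2
```

>>> {"api": "drive_tool", "payload": {
  "rows": [
    [0,0,0,0,0,0.006,0],
    [0,0,0,0,0,0.005,0],
    [0,0,0,0,0,0.002,0],
    [0,0,0,0,0,0.001,0],
    [0,0,0,0,0,0,0],
    [0,0,0,0,0,0,0]
  ]
}}

```text
time: 26.0
tool_pos: [0.4699, -0.085, 0.0434]
tcp_rot: [3.142, 0.004, 0.0]
wrist_force: [0.6, 0.3, -1.0]
width: 0.6
grip_force: 42.2
```

>>> {"api": "drive_tool", "payload": {
  "rows": [
    [0,0,0,0,0,0.001,0],
    [0,0,0,0,0,0.001,0],
    [0,0,0,0,0,0,0],
    [0,0,0,0,0,0,0]
  ]
}}

```text
time: 26.33
tool_pos: [0.4702, -0.0851, 0.0425]
tcp_rot: [3.141, 0.005, 0.001]
wrist_force: [-4.1, 0.4, 7.7]
width: 0.604
grip_force: 43.0
```

Contact at the same height as before. I release, retreat up and off to the side, then check with the top camera.

>>> {"api": "drive_tool", "payload": {
  "rows": [
    [0,0,0,0,0,0,0.7],
    [0,0,0,0,0,0,0.8],
    [0,0,0,0,0,0,1],
    [0,0,0,0,0,0,1],
    [0,0,0,0,0,0,1],
    [0,0,0,0,0,0,1],
    [0,0,0,0,0,0,1]
  ]
}}

```text
time: 26.92
tool_pos: [0.4698, -0.085, 0.0412]
tcp_rot: [-3.142, -0.005, 0.0]
wrist_force: [0.2, 0.5, 0.7]
width: 1.001
grip_force: 0.0
```

>>> {"api": "drive_tool", "payload": {
  "rows": [
    [0,0,0,0,0,-0.015,1],
    [0,0,0,0,0,-0.03,1],
    [0,0,0,0,0,-0.03,1],
    [0,0,0,0,0,-0.03,1],
    [0,0,0,0,0,-0.03,1],
    [0,0,0,0,-0.03,-0.01,1],
    [0,0,0,0,-0.035,0,1],
    [0,0,0,0,-0.035,0,1]
  ]
}}

```text
time: 27.58
tool_pos: [0.4706, 0.0155, 0.1882]
tcp_rot: [3.142, 0.001, 0.006]
wrist_force: [-0.1, 0.3, -0.6]
width: 1.002
grip_force: 0.0
```

>>> {"api": "drive_tool", "payload": {
  "rows": [
    [0,0,0,0,-0.035,0,1],
    [0,0,0,0,-0.03,0,1],
    [0,0,0,0,-0.01,0,1],
    [0,0,0,0,0,0,1],
    [0,0,0,0,0,0,1]
  ]
}}

```text
time: 28.0
tool_pos: [0.4692, 0.09, 0.1861]
tcp_rot: [3.141, 0.008, -0.001]
wrist_force: [0.5, -0.6, 0.2]
width: 0.996
grip_force: 0.0
```

```bash
python3 - <<'E'
from w import *
p=read_camera("top"); q=read_camera("scene")
cv2.imwrite("pics/end.png",np.vstack([cv2.resize(p["color"][80:300,140:540],(546,300)),cv2.resize(q["color"][90:310,150:550],(546,300))])[:,:,::-1])
E
```

```text
(no output)
```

View pics/end.png

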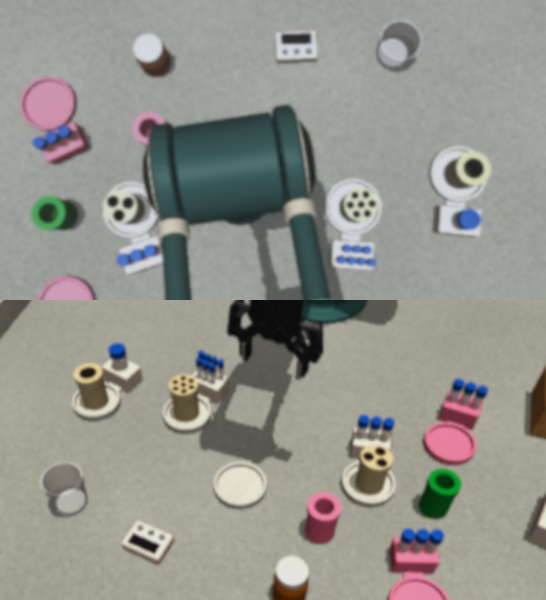

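All three inserts are upright in the right dishes: one-bore (95,385), seven-bore (185,397) and three-bore (373,470). The spare dish is empty and the jar, beaker and timer haven't moved. Handing in.

```bash
python3 -c "
from workcell import workorder
print(workorder.finish_job())"
```

```text
the job is handed in; nothing more can be done
None
```

All three inserts stand upright in the dishes of their matching racks, the jar, beaker and timer were left where they were, and the job is handed in at about 28 s of the allowed 107 s.

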